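# Shut the open storage jar and point it out for clipping

## Robot

A 7-joint arm with a two-finger parallel gripper is mounted at the origin on a cart in front of the work surface, level with it; the furniture and walls round the work are solid. World frame = base frame: x ahead of the robot, y to its left, z up, the work surface at z = 0. Lengths are in m, angles in rad, forces in N, time in s.
With the tool pointing down it reaches from about 0.425 to 0.925 m from the base axis. Payload 6.8 kg.
Tool frame: the origin (TCP) lies between the finger pads, 19 mm behind the fingertips; this is the grasp point; z points along the fingers, y is the line along which they close (so a half turn about z gives the same grasp; the last joint's range is limited). The gripper opens to 85 mm and grips with 20 to 120 N. Pads are 22 mm wide; open, the fingers measure 114 mm over their backs; the gripper's body (76 mm by 85 mm) begins 54 mm behind the grasp point. The pads swing forward as they close: fully open they stand 13 mm farther back than shut.
Start: joints at [1.142, 0.477, 0.022, 1.555, -0.011, 1.109, -0.083], TCP at [0.213, -0.641, 0.25] pointing down, gripper open.
Joint ranges: [-2.96, 2.96], [-0.34, 2.1], [-1.41, 1.46], [0.24, 2.44], [-1.37, 4.51], [0.17, 1.92], [-2.96, 2.96]. Speed limits (rad/s): [2.39, 2.39, 3.14, 3.14, 3.14, 3.14, 3.14].

## Interface

Orientations are given as a rotation vector (axis times angle).
In Python, from bench import r gives the robot as it stands. The module is installed in compiled form; this text tells all that it offers.
- The arm moves only by the shell command python3 -m crank 'ROWS' [FORCE]. ROWS is JSON, a list of rows, each a list of 5 numbers: the shift along the world's x, y, z in units of 200 mm (1.0 is 200 mm), then the turn about the world's z in units of 45 degrees (1.0 is 45 degrees), then the opening, from -1 (shut) to 1 (fully open). In form: [[dx, dy, dz, turn, jaw], ...]. A call has 1 to 8 rows; each row shifts and turns the commanded pose from where the row before left it; what a row does not reach is not made up. A row lasts 1/12 s, in which the tool goes at most 41.7 mm and 7.16 degrees, less where a joint would pass 70% of its speed; a pose out of reach is approached as far as the arm can. A call with a number of a shift or a turn outside -1 to 1 is refused whole. A call with a gripper value outside its range is refused whole. The fingers move at their own pace and stop on an object; FORCE is the grip in N (left out, the last holds). Time passes only in rows, so rows that do not move let the fingers close. It gives the time, the measured TCP pose, the force, the opening and the grip force at its end, in the units of the state.
- r.get_obs(): the state, without advancing time (a new reading comes with each control period).
- r.grab_frame(name): name is "side" or "top" or "wrist"; returns the picture (480x640x3 uint8, blue, green, red); there is no depth.
- r.camera_model(name): a dict with "fx", "fy", "cx", "cy" (pixels), "distortion" ([k1, k2, p1, p2, k3] as OpenCV has them; the pictures are not rectified), "R" (3x3) and "t" (3): a world point X has camera coordinates R X + t. Camera axes: x right, y down, z forward; pixel columns grow to the right and rows downward; lengths in m; the calibration is good to about 2 mm. A picture is of the moment at which its call begins: read the wrist's pose just before it. camera_model takes no time and is no camera call; for the wrist camera it gives the pose at the moment of the call.
- r.hand_in(): hands the job in; it is judged then, once.
The state is a dict: "clock": time; "joints": joint angles; "qvel": joint speeds; "tau": joint torques, N m; "tcp_pos": TCP position; "orientation": TCP orientation; "contact_force": force on the tool from outside, world axes, zero at the start; "moment": the same for the moment, N m; "grip_width": finger opening in m; "gripper_force": force on a finger pad.
Only numpy, scipy, OpenCV 4.12 (cv2) and the standard library are available. Lean on these libraries where they do the work, as an engineer would, in place of code of your own. Each camera call takes 0.05 s, during which the arm holds its last target. There are 200 camera calls.

## Task

Of the three clip-top glass jars standing in front of you, a large one has been left open: swing its lid over with your fingertips and press it lightly down until it is fully shut. Then back off and point at that jar, with the fingertips held just above the middle of its lid for at least two seconds without touching it, and finish while still pointing there, so that I can tell it from its shut twin and fasten its wire clip. Do not lift or shift any jar, and leave everything else as it stands.

Things in the scene. Friction and masses are not known exactly. Their poses are not given: they have to be found in the camera images.
- jar_open: The open one of two alike large clip-top glass jars (pale orange contents, orange seal), at any place in the row of three: 86 mm across, 105 with the wire, 123 high when shut, about 0.6 kg, loose. Origin: centre of its underside, z up. The lid hinge is on its +x side, turned to the robot's left or left and away. Wall cupboards overhang the worktop beyond x = 0.62 m: cross in front of them.
- jar_open_lid (a joint): Hinge of the open jar's lid, about the jar's y axis: 0 shut, 1.57 lid upright, 1.92 stop, leaning back. Starts at 1.4 to 1.75. The lid is light (70 g) and stiff enough to stay where it is left above about 0.9 rad; lower down it sinks shut slowly by itself.
- lid_centre (a point): Middle of the top (outer) face of the open jar's lid; moves with the lid, z is the outward normal. The lid is a disc 80 mm across and 16 mm thick. Shut, this point is 123 mm above the worktop, 4 mm from the jar's axis; with the lid upright that face looks to the jar's +x and the lid's rim is 186 mm above the worktop.
- hinge (a point): Middle of the hinge axis of the open jar: 50 mm from the jar's axis on its +x side, 99 mm above the worktop. Axes as the jar's. The lid's disc begins 6 mm from this axis and ends 87 mm from it; its outer face lies 24 mm off the plane through the axis.
- jar_shut: The shut twin of the open jar, same size and look, loose. Origin: centre of its underside. To be left alone.
- jar_small: Small shut clip-top glass jar, 88x68x93 mm, greenish contents, loose. Origin: centre of its underside. To be left alone.
- garlic: Garlic bulb, 56 mm, loose, just behind the three jars (another lies farther off by the eggs). Origin: underside. To be left alone.
- teaspoon: Metal teaspoon, 132x28x11 mm, lying just behind the three jars. Origin: underside of its middle, x along it. To be left alone.
There are look-alikes about, which are no part of the job. What is shaped like the jar_open but blue or pink is not meant.

How it is judged:
By the outcome, as a careful person would: the job done as asked, in the order asked, and still so for the second after the job is handed in, with the robot touching nothing.
It also fails if it takes over 45 s, if anything falls off the work surface, if the arm or the gripper's body presses on something with over 40 N, if the wrist force passes 120 N, or if a joint passes its speed limit or range.

## Working session

There is one attempt and no reset: what is moved stays moved. The work goes in short steps, Python scripts to look and compute and a shell command to move; the robot and the scene stay as the last step left them, time stands still between calls to the robot, and variables do not carry over. Pictures are saved under pics/ and viewed, at most 10 in all, crops included, and the job is handed in when it is done.

```bash
mkdir -p pics; python3 - <<'E'
from bench import r
import cv2,json
o=r.get_obs(); print(o['clock'],o['tcp_pos'],o['orientation'],o['grip_width'])
for n in ("side","top"):
    m=r.camera_model(n); print(n,m['fx'],m['fy'],m['cx'],m['cy'],m['distortion'],'C',(-m['R'].T@m['t']) if hasattr(m['R'],'T') else m['R'])
    cv2.imwrite(f'pics/{n}0.png',r.grab_frame(n))
E
```

```text
0.0 [ 0.21263856 -0.64003557  0.24902661] [-3.09949697e+00 -5.01470221e-01  6.63151245e-04] 0.08527476607925434
side 473.3964865836549 473.3964865836549 308.0081052156025 237.10789775229762 [0.0247365 0.        0.        0.        0.       ] C [ 0.35713543 -0.63427581  0.66334182]
top 545.5331670923857 545.5331670923857 325.35038792792966 240.379349650525 [-0.17223542  0.          0.          0.          0.        ] C [ 0.44152448 -0.01598619  1.12921827]
```

View pics/side0.png

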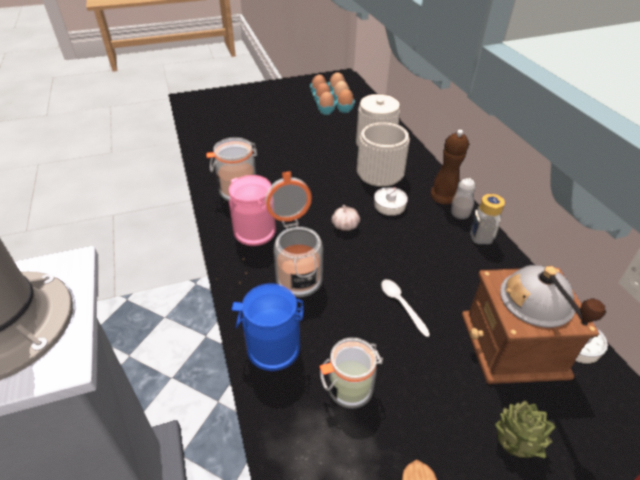

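View pics/top0.png

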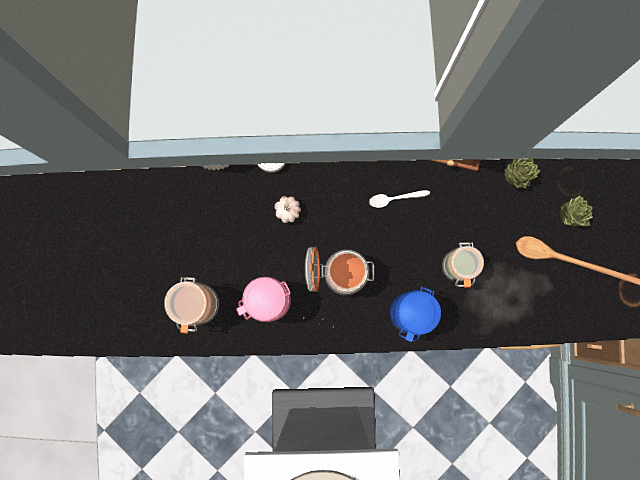

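Candidates in the top view are the shut orange jar (190,303), the pink jar (265,300), the open clear jar with its lid up (347,272), the blue jar (416,313) and the small green jar (465,265). Only (347,272) is a clear jar with orange contents and a raised lid with an orange seal (313,269), so it's `jar_open`. I'll confirm this in an enlarged crop.

```bash
cat > h.py <<'E'
from bench import r
import cv2,numpy as np
def ray(n,px,m=None):
    m=m or r.camera_model(n); R=np.array(m['R']);t=np.array(m['t'])
    K=np.array([[m['fx'],0,m['cx']],[0,m['fy'],m['cy']],[0,0,1]])
    p=cv2.undistortPoints(np.array([[px]],float),K,np.array(m['distortion'],float))[0,0]
    return -R.T@t, R.T@np.array([p[0],p[1],1])
def onz(n,px,z):
    c,d=ray(n,px); return c+d*(z-c[2])/d[2]
def two(p1,p2):
    (a,u),(b,v)=ray('side',p1),ray('top',p2)
    s=np.linalg.lstsq(np.c_[u,-v],b-a,rcond=None)[0]
    P,Q=a+u*s[0],b+v*s[1]; return (P+Q)/2,np.linalg.norm(P-Q)
def proj(n,X):
    m=r.camera_model(n);K=np.array([[m['fx'],0,m['cx']],[0,m['fy'],m['cy']],[0,0,1]])
    return cv2.projectPoints(np.array(X,float).reshape(-1,1,3),cv2.Rodrigues(np.array(m['R']))[0],np.array(m['t'],float),K,np.array(m['distortion'],float))[0][:,0]
E
python3 - <<'E'
from h import *
t=cv2.imread('pics/top0.png')[235:305,285:385]; s=cv2.imread('pics/side0.png')[165:300,250:340]
a=cv2.resize(t,None,fx=4.4,fy=4.4,interpolation=2); b=cv2.resize(s,None,fx=4,fy=4,interpolation=2)
c=np.zeros((540,800,3),np.uint8); c[:a.shape[0],:440]=a; c[:540,440:800]=b
cv2.imwrite('pics/crop1.png',c)
for z in (.099,.11): print(z,onz('top',(347,272),z))
print(two((289,200),(313,269)))
E
```

```text
0.099 [ 0.51425842 -0.06081954  0.099     ]
0.11 [ 0.51348181 -0.06034084  0.11      ]
(array([0.51906504, 0.00241038, 0.1415668 ]), np.float64(0.0012314989395532255))
```

View pics/crop1.png

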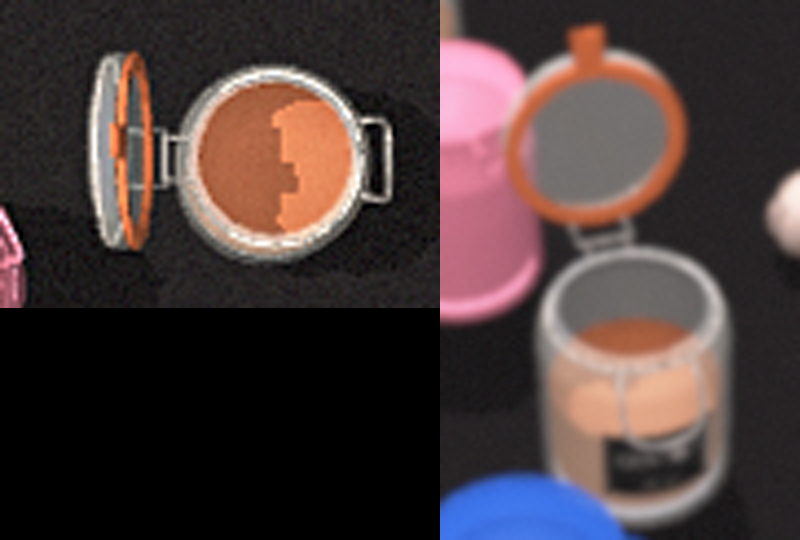

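The crop confirms it: the clear jar with orange contents has its rim at top (347.7,271.4). Its lid stands upright on the left (+y) side, with the hinge direction close to world +y. The rim axis is about (0.514,-0.061) and the hinge about (0.515,-0.011). I'm moving with the fingers shut, high over the row.

```bash
python3 -m crank '[[0.17,0.09,0.03,-0.05,-1],[0.17,0.09,0.03,-0.05,-1],[0.17,0.09,0.03,-0.05,-1],[0.17,0.09,0.03,-0.05,-1],[0.17,0.09,0.03,-0.05,-1],[0.17,0.09,0.03,-0.05,-1],[0.17,0.09,0.03,-0.05,-1],[0.17,0.09,0.03,-0.05,-1]]' 20
python3 -m crank '[[0,0.2,0,0,-1],[0,0.2,0,0,-1],[0,0.2,0,0,-1],[0,0.2,0,0,-1],[0,0.2,0,0,-1],[0,0.2,0,0,-1],[0,0.2,0,0,-1],[0,0.2,0,0,-1]]'
python3 - <<'E'
from h import *
print(onz('top',(265,300),.12),onz('side',(253,185),.12))
print('hinge/lid px',proj('top',[[.515,-.011,.099],[.515,.013,.186],[.515,-.061,.107]]),proj('side',[[.515,-.011,.099],[.515,-.003,.186],[.515,-.061,.107]]))
E
```

```text
clock: 0.77
tcp_pos: [0.4861, -0.4952, 0.2979]
orientation: [-3.141, -0.007, 0.001]
contact_force: [0.4, -1.2, -0.2]
grip_width: 0.0005
gripper_force: 0.0
clock: 1.43
tcp_pos: [0.4842, -0.1747, 0.2978]
orientation: [3.141, 0.01, -0.001]
contact_force: [0.4, -0.3, 0.5]
grip_width: -0.0002
gripper_force: 0.0
[0.46513163 0.09308252 0.12      ] [0.47350948 0.09396242 0.12      ]
hinge/lid px [[320.66436641 272.36019953]
 [306.47849017 269.1791238 ]
 [347.2584596  271.29772602]] [[289.31378188 223.40954083]
 [286.31757568 181.77869471]
 [297.11436884 238.1947818 ]]
```

```bash
python3 -m crank '[[0.02,0.18,0,0,-1],[0.02,0.18,0,0,-1],[0.02,0.18,0,0,-1],[0.02,0.18,0,0,-1],[0.02,0.18,0,0,-1],[0.02,0.18,0,0,-1],[0.02,0.18,0,0,-1],[0,0,0,0,-1]]'
python3 -m crank '[[0,0,-0.12,0,-1],[0,0,-0.12,0,-1],[0,0,-0.12,0,-1],[0,0,-0.12,0,-1],[0,0,-0.12,0,-1],[0,0,0,0,-1]]'
python3 - <<'E'
from h import *
a=r.grab_frame('side')[130:310,210:370];b=r.grab_frame('wrist')
c=np.zeros((360,800,3),np.uint8);c[:,:320]=cv2.resize(a,(320,360));c[:,320:]=cv2.resize(b,(480,360));cv2.imwrite('pics/p2.png',c)
E
```

```text
clock: 2.1
tcp_pos: [0.5124, 0.084, 0.298]
orientation: [-3.137, -0.027, -0.0]
contact_force: [0.3, 0.6, 0.2]
grip_width: 0.0001
gripper_force: 0.0
clock: 2.6
tcp_pos: [0.5096, 0.0743, 0.1736]
orientation: [3.14, 0.011, -0.013]
contact_force: [-0.7, 0.4, -0.2]
grip_width: 0.0001
gripper_force: 0.0
```

View pics/p2.png

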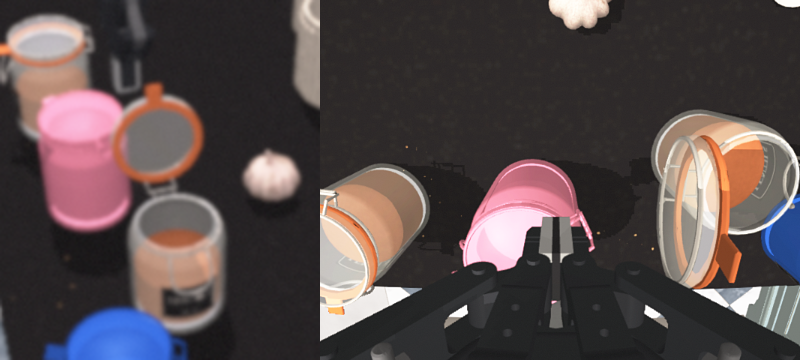

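The picture shows the fingers beyond the lid's outer face, clear of the pink jar. Now I'll swing the lid over gently.

```bash
python3 -m crank '[[0.01,-0.06,0,0,-1],[0.01,-0.06,0.02,0,-1],[0,-0.06,0.02,0,-1],[0,-0.04,0,0,-1],[0,-0.04,0,0,-1],[0,-0.04,0,0,-1],[0,-0.04,0,0,-1],[0,0,0,0,-1]]'
python3 -m crank '[[0,-0.04,0,0,-1],[0,-0.04,0,0,-1],[0,-0.04,0,0,-1],[0,0,0,0,-1]]'
python3 - <<'E'
from h import *
a=r.grab_frame('side')[130:310,210:370];b=r.grab_frame('wrist')
c=np.zeros((360,800,3),np.uint8);c[:,:320]=cv2.resize(a,(320,360));c[:,320:]=cv2.resize(b,(480,360));cv2.imwrite('pics/p3.png',c)
E
```

```text
clock: 3.37
tcp_pos: [0.5174, 0.0058, 0.1867]
orientation: [3.141, 0.008, 0.002]
contact_force: [-0.6, 0.4, 0.4]
grip_width: 0.0
gripper_force: 0.1
clock: 3.7
tcp_pos: [0.5164, -0.0191, 0.1855]
orientation: [3.14, 0.006, -0.002]
contact_force: [-0.4, -0.3, -0.9]
grip_width: 0.0002
gripper_force: 0.0
```

View pics/p3.png

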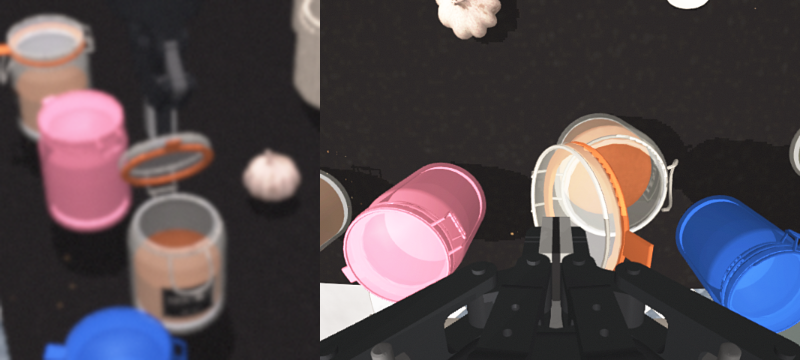

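The lid has swung to roughly 50–60° and the jar hasn't moved. I'll continue over and down.

```bash
python3 -m crank '[[0,-0.04,0,0,-1],[0,-0.04,0,0,-1],[0,-0.04,0,0,-1],[0,-0.04,0,0,-1],[0,-0.04,-0.02,0,-1],[0,-0.02,-0.03,0,-1],[0,0,-0.03,0,-1],[0,0,0,0,-1]]'
python3 -m crank '[[0,0,-0.03,0,-1],[0,0,-0.03,0,-1],[0,0,-0.03,0,-1],[0,0,0,0,-1]]'
```

```text
clock: 4.47
tcp_pos: [0.5159, -0.0611, 0.1685]
orientation: [-3.142, -0.009, 0.004]
contact_force: [-0.3, -0.3, 0.2]
grip_width: 0.0004
gripper_force: 0.0
clock: 4.8
tcp_pos: [0.516, -0.0601, 0.1505]
orientation: [-3.141, -0.012, 0.004]
contact_force: [0.5, 1.2, -0.3]
grip_width: -0.0001
gripper_force: 0.0
```

```bash
python3 -m crank '[[0,0,-0.02,0,-1],[0,0,-0.01,0,-1],[0,0,0,0,-1]]'
python3 -m crank '[[0,0,-0.01,0,-1],[0,0,0,0,-1],[0,0,0,0,-1]]'
```

```text
clock: 5.05
tcp_pos: [0.5166, -0.0604, 0.1455]
orientation: [-3.141, -0.011, 0.001]
contact_force: [-0.0, -0.3, 0.9]
grip_width: -0.0001
gripper_force: 0.0
clock: 5.3
tcp_pos: [0.5169, -0.0605, 0.144]
orientation: [-3.142, -0.01, -0.0]
contact_force: [-0.0, -0.0, 0.3]
grip_width: 0.0
gripper_force: 0.0
```

```bash
python3 -m crank '[[0,0,-0.01,0,-1],[0,0,0,0,-1],[0,0,0,0,-1]]'
```

```text
clock: 5.55
tcp_pos: [0.5168, -0.0606, 0.1419]
orientation: [-3.142, -0.01, 0.0]
contact_force: [0.6, -0.6, -0.2]
grip_width: 0.0001
gripper_force: 0.0
```

```bash
python3 -m crank '[[0,0,-0.01,0,-1],[0,0,0,0,-1],[0,0,0,0,-1]]'; python3 - <<'E'
from h import *
a=r.grab_frame('side')[130:310,210:370];b=r.grab_frame('wrist')
c=np.zeros((360,800,3),np.uint8);c[:,:320]=cv2.resize(a,(320,360));c[:,320:]=cv2.resize(b,(480,360));cv2.imwrite('pics/p4.png',c)
E
```

```text
clock: 5.8
tcp_pos: [0.5174, -0.0606, 0.1415]
orientation: [3.141, 0.01, 0.002]
contact_force: [-3.7, 0.2, 14.0]
grip_width: 0.0001
gripper_force: 6.9
```

View pics/p4.png

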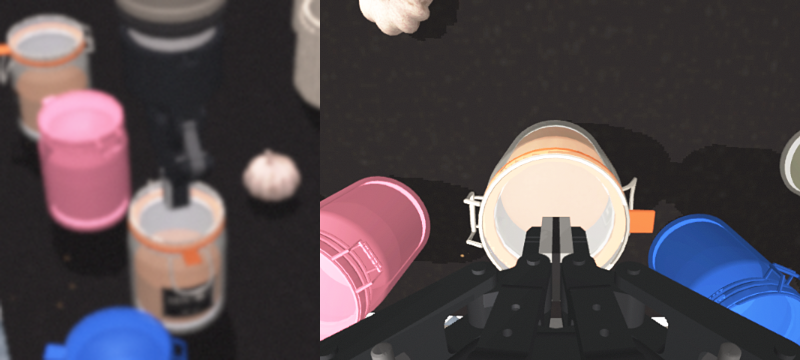

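The force is 14 N at the expected shut height (fingertip z = 0.1225), and the lid is seated. I'll back off and check it.

```bash
python3 -m crank '[[0,0,0.03,0,-1],[0,0,0.1,0,-1],[-0.01,0.015,0.15,0,-1],[0,0,0.1,0,-1],[0,0,0,0,-1],[0,0,0,0,-1]]'; python3 - <<'E'
from h import *
o=r.get_obs();print(o['tcp_pos'],o['contact_force'])
a=np.linspace(0,6.28,60);C=np.c_[.5145+.04*np.cos(a),-.057+.04*np.sin(a),0*a+.123]
out=[]
for n in('side','wrist'):
    f=r.grab_frame(n)
    for p in np.r_[proj(n,C),proj(n,[[.5145,-.057,.123]])]: cv2.circle(f,tuple(int(v) for v in p),1,(0,255,0),-1)
    out.append(f)
c=np.zeros((360,800,3),np.uint8);c[:,:320]=cv2.resize(out[0][165:300,250:370],(320,360),interpolation=2);c[:,320:]=cv2.resize(out[1],(480,360));cv2.imwrite('pics/p5.png',c)
E
```

```text
clock: 6.4
tcp_pos: [0.5156, -0.0576, 0.2171]
orientation: [3.141, 0.01, 0.004]
contact_force: [-0.9, 0.2, -2.1]
grip_width: 0.0003
gripper_force: 0.0
[ 0.51561309 -0.05763226  0.21714429] [-0.86703248  0.22349853 -2.05750135]
```

View pics/p5.png

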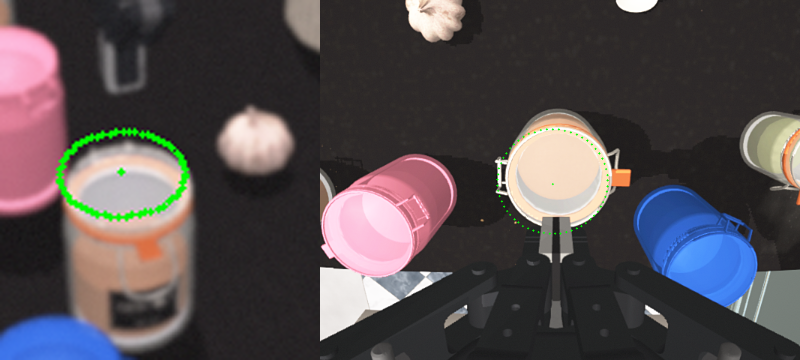

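```bash
python3 - <<'E'
from h import *
out=[]
a=np.linspace(0,6.28,40)
def dr(n,f,x,y,z,R,k,o,col):
    for p in proj(n,np.c_[x+R*np.cos(a),y+R*np.sin(a),0*a+z]): cv2.circle(f,tuple(int(v) for v in (p-o+.5)*k),1,col,-1)
f=cv2.resize(r.grab_frame('side')[215:300,265:335],None,fx=5.6,fy=5.6,interpolation=2)
dr('side',f,.518,-.061,.123,.04,5.6,(265,215),(0,255,0)); dr('side',f,.518,-.0645,0,.043,5.6,(265,215),(255,255,0))
g=cv2.resize(r.grab_frame('wrist')[130:330,230:450],None,fx=1.9,fy=1.9)
for (x,y,c) in((.518,-.061,(0,255,0)),): dr('wrist',g,x,y,.123,.04,1.9,(230,130),c)
dr('wrist',g,.518,-.0645,0,.043,1.9,(230,130),(255,255,0))
c=np.zeros((480,820,3),np.uint8);c[:f.shape[0],:f.shape[1]]=f;c[:g.shape[0],400:400+g.shape[1]]=g[:,:420];cv2.imwrite('pics/p6.png',c[:,:800])
E
```

```text
(no output)
```

View pics/p6.png

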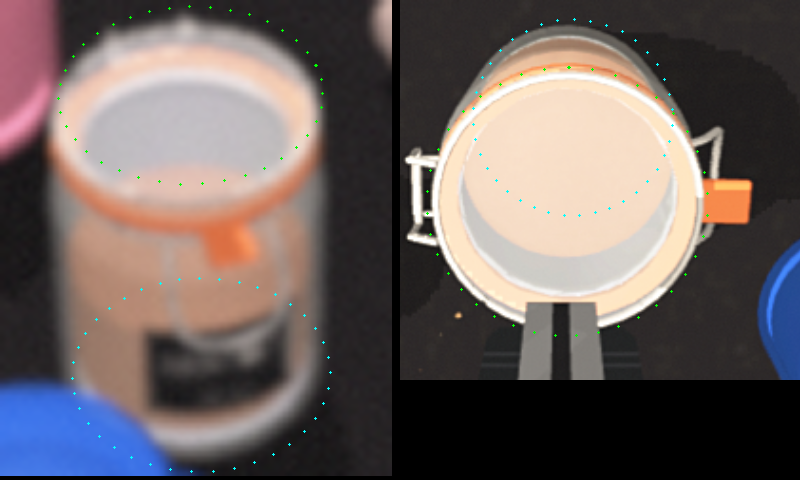

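The overlay fits: the wrist view puts the lid centre near (0.518,-0.062). I'll check numerically that no jar shifted, then lower to point at 15 mm above the lid and hold.

```bash
python3 - <<'E'
from h import *
g=lambda i:cv2.cvtColor(i,7 if 0 else cv2.COLOR_BGR2GRAY).astype(np.float32)
a=g(cv2.imread('pics/side0.png'));b=g(r.grab_frame('side'))
for n,(y0,y1,x0,x1) in dict(label=(268,296,278,326),pink=(195,240,228,270),blue=(285,365,235,305),shut=(140,195,205,228),small=(335,405,320,382)).items():
    A=cv2.resize(a[y0:y1,x0:x1],None,fx=4,fy=4,interpolation=2);B=cv2.resize(b[y0-4:y1+4,x0-4:x1+4],None,fx=4,fy=4,interpolation=2)
    m=cv2.matchTemplate(B,A,5);_,s,_,l=cv2.minMaxLoc(m);print(n,s,np.array(l)/4-4)
E
python3 -m crank '[[0.01,-0.01,-0.1,0,-1],[0,-0.01,-0.1,0,-1],[0,0,-0.06,0,-1],[0,0,-0.03,0,-1],[0,0,-0.01,0,-1],[0,0,0,0,-1],[0,0,0,0,-1],[0,0,0,0,-1]]'
```

```text
label 0.9888466596603394 [0. 0.]
pink 0.994347095489502 [0. 0.]
blue 0.9939038753509521 [-0.25  0.  ]
shut 0.9997343420982361 [0. 0.]
small 0.9853118062019348 [0.25 0.  ]
clock: 7.32
tcp_pos: [0.5175, -0.0615, 0.1568]
orientation: [3.141, 0.011, 0.002]
contact_force: [0.7, 0.5, -0.7]
grip_width: 0.0001
gripper_force: 0.0
```

No jar has moved. The fingertips are 15 mm above the lid's middle, so I'll hold there.

```bash
python3 -m crank '[[0,0.005,-0.01,0,-1],[0,0,0,0,-1],[0,0,0,0,-1],[0,0,0,0,-1],[0,0,0,0,-1],[0,0,0,0,-1],[0,0,0,0,-1],[0,0,0,0,-1]]' >/dev/null
python3 -m crank '[[0,0,0,0,-1],[0,0,0,0,-1],[0,0,0,0,-1],[0,0,0,0,-1],[0,0,0,0,-1],[0,0,0,0,-1],[0,0,0,0,-1],[0,0,0,0,-1]]' >/dev/null
python3 -m crank '[[0,0,0,0,-1],[0,0,0,0,-1],[0,0,0,0,-1],[0,0,0,0,-1],[0,0,0,0,-1],[0,0,0,0,-1],[0,0,0,0,-1],[0,0,0,0,-1]]' >/dev/null
python3 -m crank '[[0,0,0,0,-1],[0,0,0,0,-1],[0,0,0,0,-1],[0,0,0,0,-1],[0,0,0,0,-1],[0,0,0,0,-1],[0,0,0,0,-1],[0,0,0,0,-1]]' >/dev/null
python3 -m crank '[[0,0,0,0,-1],[0,0,0,0,-1],[0,0,0,0,-1],[0,0,0,0,-1],[0,0,0,0,-1],[0,0,0,0,-1],[0,0,0,0,-1],[0,0,0,0,-1]]'
python3 -c "
from bench import r
print(r.hand_in())"
```

```text
clock: 10.65
tcp_pos: [0.5169, -0.0606, 0.154]
orientation: [3.142, 0.01, 0.0]
contact_force: [-0.4, -0.4, 0.6]
grip_width: -0.0001
gripper_force: 0.0
the job is handed in; nothing more can be done
None
```

I swung the open jar's lid over and pressed it shut with about 14 N. I then held the fingertips about 12 mm above the middle of its lid for over three seconds and handed in still pointing there; side-camera checks before that hold showed no jar had moved.

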